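Roll the sample cylinder into the V-rest

TASK

Roll the steel sample cylinder along the bench with your fingertips, up the low ramp and into the groove of the V-rest, and push it endways along the groove until its leading end is up against the stop plate, and leave it lying there. It must roll as it goes over the bench, pushed gently, and is never pinched or picked up; leave the bottle, the beaker and the flask standing where they are.

Things in the scene. Friction and masses are not known exactly. Their poses are not given: they have to be found in the camera images.
- cylinder: Closed cylinder of polished, slippery steel, 40 mm in diameter, 130 mm long, flat ends, 0.25 to 0.5 kg, dark band at its -y end. Lies on its side; pushed at about mid-height it rolls and may run on ahead; pushed from higher it can jam. Origin at its very centre, 20 mm above the bench at the start; y is the long axis (within 0.12 rad of V-rest y at the start), x and z turn as it rolls.
- v_rest: V-rest of bent aluminium sheet, fixed to the bench. Origin on the bench below the groove's bottom (2 mm high); z up; the cylinder is rolled in along +x; the groove runs along y, from y = -115 to +65 mm like the ramp. The back wall rises from x = 0 at 60 degrees to 45 mm height at x = +25 mm. The cylinder starts at x = -180 to -250, y = -30 to -50 mm in this frame.
- crest (a point): Crest between ramp and groove, 16 mm above the bench, at x = -24 mm, y = 0 in the V-rest's frame, same axes. The ramp rises to it from the bench at x = -94 mm; behind it the groove's near wall drops at 30 degrees to the bottom at x = 0.
- stop (a point): Middle of the stop plate's face, which closes the groove's +y end: x = -5, y = +65, z = 23 mm in the V-rest's frame, same axes. The plate is upright, 46 mm high, 62 mm wide along x, 6 mm thick. The groove's -y end is open; pushing the seated cylinder along to the stop takes about 3 N, up to 8 N for a moment at first touch.
- home (a point): Where the cylinder's centre is when it is fully home, resting on both walls of the groove with its end against the stop plate: x = -7.3, y = 0, z = 29.3 mm in the V-rest's frame, same axes.
- bottle: Bystander: brown bottle with blue cap, 56 mm in diameter, 110 mm tall. Origin under its centre.
- beaker: Bystander: clear glass beaker, 60 mm in diameter, 75 mm tall. Origin under its centre.
- flask: Bystander: green conical flask, 68 mm wide at the foot, 98 mm tall. Origin under its centre.
There are look-alikes about, which are no part of the job. Of the things that look like the v_rest, the largest one is meant.

How it is judged:
By the outcome, as a careful person would: the job done as asked, in the order asked, and still so for the second after the job is handed in, with the robot touching nothing.
It also fails if it takes over 48 s, if anything falls off the work surface, if the arm or the gripper's body presses on something with over 40 N, if the wrist force passes 120 N, or if a joint passes its speed limit or range.

ROBOT

A 6-joint arm with a two-finger parallel gripper is mounted at the origin on the work surface. World frame = base frame: x ahead of the robot, y to its left, z up, the work surface at z = 0. Lengths are in m, angles in degrees, forces in N, time in s.
With the tool pointing down it reaches from about 0.325 to 0.775 m from the base axis. Payload 9.3 kg.
Tool frame: the origin (TCP) lies midway between the tips of the shut fingers; the grasp point (between the pads) lies 19 mm behind it; z points along the fingers, x is the direction in which the jaws open and shut, and the axes are right-handed (so a half turn about z gives the same grasp; the last joint's range is limited). The gripper opens to 85 mm and grips with 20 to 120 N. Pads are 22 mm wide; open, the fingers measure 114 mm over their backs; the gripper's body (76 mm by 85 mm) begins 54 mm behind the grasp point. The pads swing forward as they close: fully open they stand 13 mm farther back than shut.
Start: joints at [61.902, 14.817, 1.232, 76.415, 0, 81.257], TCP at [0.182, 0.519, 0.231] pointing down, gripper open.
Joint ranges: [-174.27, 174.27], [-52.1, 104.24], [-59.71, 78.15], [-110.17, 111.67], [-87.03, 83.33], [-180, 180]. Speed limits (degrees/s): [127.2, 127.2, 159.86, 180, 180, 180].

INTERFACE

Orientations are given as [roll, pitch, yaw] about the fixed x, y, z axes, in that order (R = Rz(yaw) Ry(pitch) Rx(roll)).
In Python, from plant import sensors, optics, ticket, finder gives the robot as it stands.
- The arm moves only by the tool servo_tool, never from a script. Its argument "targets" is text: rows parted by semicolons, each of 7 numbers parted by spaces: the finger opening in mm, from 0 to 85.4, then the shift along the tool's x, y, z in units of 25 mm (1.0 is 25 mm), then the turn, a rotation vector about the tool's x, y, z in units of 10 degrees (1.0 is 10 degrees). In form: grip x y z ax ay az; .... A call has 1 to 12 rows; each row shifts and turns the commanded pose from where the row before left it, along the tool's axes as they then stand; what a row does not reach is not made up. A row lasts 1/8 s, in which the tool goes at most 62.5 mm and 10.7 degrees, less where a joint would pass 70% of its speed; a pose out of reach is approached as far as the arm can. A call is refused whole if a number of a shift passes 1 or a number of a turn 1, either way. A call with a gripper value outside its range is refused whole. The fingers move at their own pace and stop on an object; "grip_force" is the grip in N (left out, the last holds). Time passes only in rows, so rows that do not move let the fingers close. It gives the time, the measured TCP pose, the force and the opening at its end, in the units of the state.
- sensors.sense(): the state, without advancing time (a new reading comes with each control period).
- optics.grab_frame(name): name is "side" or "top"; returns the picture (384x512x3 uint8, red, green, blue); there is no depth.
- optics.camera_params(name): a dict with "intrinsics" (3x3 intrinsics, pixels), "k1" (the pictures are not rectified: a ray, as slopes to the right and down, at radius r is drawn at 1 + k1 r^2 times it, then the intrinsics apply), "view" (4x4, takes a point from world to camera coordinates). Camera axes: x right, y down, z forward; pixel columns grow to the right and rows downward; lengths in m; the calibration is good to about 2 mm. A picture is of the moment at which its call begins. camera_params takes no time and is no camera call.
- ticket.hand_in(): hands the job in, once; it reports no verdict.
Trained networks look in the newest picture that a camera, given by its name, has taken for a name from the list of things; names that differ only in an ending like _2 or _b are one class to them, and where a whole thing is asked for, a point or a joint stands for the part that bears it (a point fixed in the world has none). Each returns a list of dicts, best first, with "score" (0 to 1); they miss things now and then, are a little off and sometimes report something else, mostly with a low value. They report only what shows in the picture. A call takes as long as a camera call. They do not tell look-alikes from the thing itself.
- finder.boxes_of(query, camera): "position" ([column, row] as shares, 0 to 1, of the picture: columns of its width, rows of its height, amid what is visible of it).
- finder.regions_of(query, camera): "region" (384x512 bool, what is visible of it) and "position" ([column, row] as shares, 0 to 1, of the picture: columns of its width, rows of its height, amid what is visible of it).
The state is a dict: "time_s": time; "joint_pos": joint angles; "dq": joint speeds; "joint_efforts": joint torques, N m; "tool_pos": TCP position; "tool_rot": TCP orientation; "wrist_force": force on the tool from outside, world axes, zero at the start; "torque": the same for the moment, N m; "finger_gap": opening from 0.0 (shut) to 1.0 (fully open).
Only numpy, scipy, OpenCV 4.12 (cv2) and the standard library are available. Lean on these libraries where they do the work, as an engineer would, in place of code of your own. Each camera call takes 0.05 s, during which the arm holds its last target.

## Working session

There is one attempt and no reset: what is moved stays moved. The work goes in short steps, Python scripts to look and compute and a tool call to move; the robot and the scene stay as the last step left them, time stands still between calls to the robot, and variables do not carry over. Pictures are saved under pics/ and viewed, and the job is handed in when it is done.

Besides the shell and the picture viewer there is one more tool, called after "Call:" by a JSON object that holds its "name" and its "arguments". servo_tool: Moves the arm, as the interface text tells. Its arguments: {"type":"object","properties":{"targets":{"type":"string"},"grip_force":{"type":"number"}},"required":["targets"]}

```bash
mkdir -p pics; ls
python3 - <<'E'
from plant import sensors, optics
import cv2
print(sensors.sense())
for n in("side","top"):
    im=optics.grab_frame(n); cv2.imwrite(f"pics/{n}0.png",im[:,:,::-1])
    p=optics.camera_params(n); print(n,p)
E
```

```text
pics
{'time_s': 0.0, 'joint_pos': array([ 6.19017460e+01,  1.48507451e+01,  1.18881653e+00,  7.64147623e+01,
       -9.81597926e-04,  8.12571558e+01]), 'dq': array([ 0.06472884, -0.01340368, -0.14370605, -0.09334308,  0.02512619,
        0.09369497]), 'joint_efforts': array([ 9.47740373e-04, -5.55642307e+01,  3.44532216e+01,  1.36222848e-02,
       -4.29003819e-05,  8.38892689e-07]), 'tool_pos': array([0.18215495, 0.51866055, 0.23065985]), 'tool_rot': array([-1.79989313e+02,  7.59489905e-02,  7.06445979e+01]), 'wrist_force': array([-0.00890839, -0.16456124,  0.69246272]), 'torque': array([ 0.0017389 ,  0.01460694, -0.04266866]), 'finger_gap': 0.9970147504613661}
side {'intrinsics': array([[369.87075823,   0.        , 259.42233595],
       [  0.        , 369.87075823, 197.54522503],
       [  0.        ,   0.        ,   1.        ]]), 'k1': 0.02415389853873934, 'view': array([[ 0.94888145, -0.31482497,  0.02256612, -0.57928957],
       [-0.17674021, -0.58920669, -0.78841511,  0.10994276],
       [ 0.26150887,  0.74412413, -0.61472953,  0.7368304 ],
       [ 0.        ,  0.        ,  0.        ,  1.        ]])}
top {'intrinsics': array([[416.07196036,   0.        , 255.72451309],
       [  0.        , 416.07196036, 190.31249133],
       [  0.        ,   0.        ,   1.        ]]), 'k1': -0.1419009530297366, 'view': array([[ 0.01076504, -0.99982893,  0.01504067, -0.08483999],
       [-0.9819269 , -0.01341223, -0.18878474,  0.5660807 ],
       [ 0.18895417, -0.01273656, -0.98190331,  0.78092162],
       [ 0.        ,  0.        ,  0.        ,  1.        ]])}
```

View pics/side0.png

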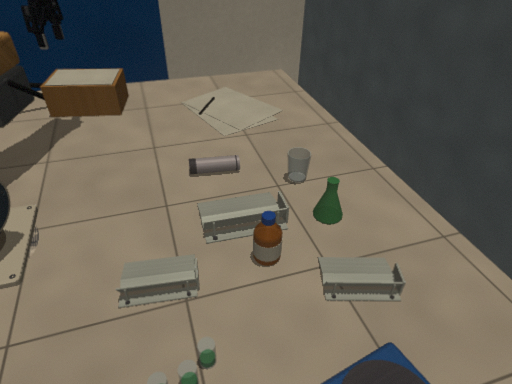

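View pics/top0.png

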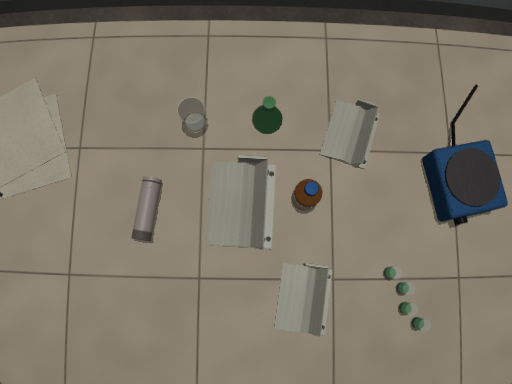

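```bash
cat > h.py <<'E'
import numpy as np, cv2
from plant import sensors, optics, finder
P={n:optics.camera_params(n) for n in("side","top")}
def proj(n,X):
    p=P[n];X=np.atleast_2d(X);c=X@p["view"][:3,:3].T+p["view"][:3,3]
    s=c[:,:2]/c[:,2:];r2=(s**2).sum(1,keepdims=True);s=s*(1+p["k1"]*r2)
    K=p["intrinsics"];return s@K[:2,:2].T+K[:2,2]
def ray(n,uv):
    p=P[n];K=p["intrinsics"];d=(np.atleast_2d(uv)-K[:2,2])/K[0,0];s=d.copy()
    for _ in range(30): s=d/(1+p["k1"]*(s**2).sum(1,keepdims=True))
    R=p["view"][:3,:3];C=-R.T@p["view"][:3,3]
    return C,np.c_[s,np.ones(len(s))]@R
def onz(n,uv,z):
    C,D=ray(n,uv);return C+D*((z-C[2])/D[:,2])[:,None]
def crop(n,im,x0,y0,x1,y1,f,name):
    c=cv2.resize(im[y0:y1,x0:x1,::-1],None,fx=f,fy=f,interpolation=cv2.INTER_CUBIC);cv2.imwrite(name,c)
E
python3 - <<'E'
from h import *
T=cv2.imread("pics/top0.png")[:,:,::-1];S=cv2.imread("pics/side0.png")[:,:,::-1]
crop("top",T,120,140,340,270,3.6,"pics/t1.png")
crop("side",S,180,140,310,270,4.6,"pics/s1.png")
for n in("top","side"):
    optics.grab_frame(n)
    for q in("cylinder","v_rest","bottle","beaker","flask"):
        for d in finder.regions_of(q,n)[:4]:
            u=np.array(d["position"])*[512,384]
            print(n,q,round(d["score"],2),u.round(1),onz(n,u,.02)[0].round(3),d["region"].sum())
E
```

```text
top cylinder 0.77 [144.2 208.3] [0.532 0.154 0.02 ] 1186
top v_rest 0.81 [303.7 298.5] [ 0.353 -0.178  0.02 ] 3472
top v_rest 0.73 [238.9 202. ] [ 0.549 -0.044  0.02 ] 5671
top v_rest 0.68 [190.2 110.8] [0.749 0.067 0.02 ] 808
top v_rest 0.56 [352.1 133.2] [ 0.703 -0.287  0.02 ] 2892
top bottle 0.6 [306.1 194.8] [ 0.566 -0.184  0.02 ] 760
top beaker 0.97 [193.  115.1] [0.739 0.06  0.02 ] 824
top flask 0.76 [268.1 116.4] [ 0.738 -0.104  0.02 ] 809
side cylinder 0.74 [213.6 166.1] [0.53 0.14 0.02] 729
side cylinder 0.64 [239.2 211.2] [ 0.544 -0.055  0.02 ] 2728
side v_rest 0.61 [358.4 278.1] [ 0.702 -0.302  0.02 ] 3119
side v_rest 0.58 [240.3 211.6] [ 0.546 -0.057  0.02 ] 2939
side bottle 0.67 [264.5 239.7] [ 0.569 -0.157  0.02 ] 1255
side beaker 0.82 [298.8 161.2] [0.755 0.099 0.02 ] 645
side flask 0.66 [331.9 207.1] [ 0.75  -0.102  0.02 ] 884
```

View pics/t1.png

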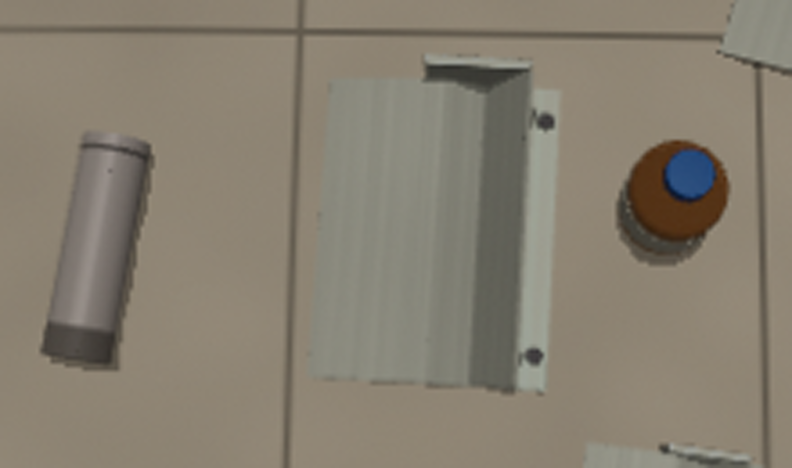

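View pics/s1.png

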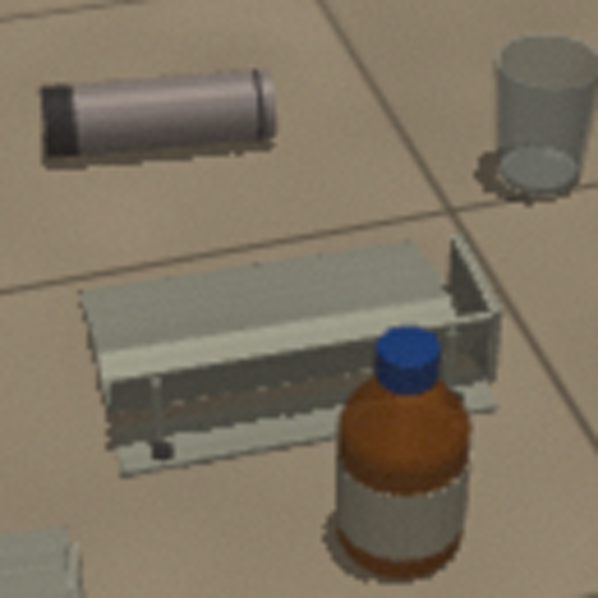

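```bash
cat > fit.py <<'E'
from h import *
from scipy.optimize import least_squares
t=lambda x,y:(x/3.6+120-.36,y/3.6+140-.36)
s=lambda x,y:(x/4.6+180-.4,y/4.6+140-.4)
obs=[("top",(-94,65,0),t(331,78)),("top",(-94,-115,0),t(311,379)),("top",(25,-115,45),t(517,391)),
("top",(-36,65,46),t(425,66)),("top",(26,65,46),t(530,69)),("top",(-24,-115,16),t(425,384)),
("side",(-94,-115,0),s(81,291)),("side",(25,-115,45),s(106,380)),("side",(-36,68,46),s(454,238)),("side",(26,65,46),s(493,316))]
def F(p,z=0):
    a=np.radians(p[2]);R=np.array([[np.cos(a),-np.sin(a),0],[np.sin(a),np.cos(a),0],[0,0,1]])
    return R,np.array([p[0],p[1],0])
def res(p):
    R,o=F(p);return np.concatenate([(proj(n,R@(np.array(X)/1000)+o)[0]-u) for n,X,u in obs])
r=least_squares(res,[.55,-.06,-90],x_scale=[.01,.01,1],loss="soft_l1")
print(r.x,res(r.x).reshape(-1,2).round(1).tolist())
R,o=F(r.x)
# cylinder ends: axis height .02; top view outline corners
c=[t(82,134),t(151,146),t(42,354),t(112,363)]
W=onz("top",c,.02);print(W.round(4))
e1=(W[0]+W[1])/2;e2=(W[2]+W[3])/2
print(e1,e2,np.linalg.norm(e1-e2),(R.T@((e1+e2)/2-o)*1000).round(1), np.degrees(np.arctan2(*(R.T@(e1-e2))[:2])))
c=[s(42,120),s(274,103)]
W=onz("side",c,.02);print(W.round(4),np.linalg.norm(W[0]-W[1]),(R.T@(W.mean(0)-o)*1000).round(1))
for k,X in dict(home=(-7.3,0,29.3),crest=(-24,0,16)).items():print(k,R@(np.array(X)/1000)+o)
for n in P:
    p=P[n];print(n,-p["view"][:3,:3].T@p["view"][:3,3])
E
python3 fit.py
```

```text
[ 5.71135762e-01 -7.37222109e-02 -9.24653074e+01] [[0.2, 0.1], [-0.4, -0.3], [-0.2, -1.6], [0.2, -0.7], [1.1, 0.1], [1.0, -0.2], [-1.4, 0.5], [-0.2, -0.6], [-0.3, -0.6], [-1.2, -0.6]]
[[0.5995 0.1622 0.02  ]
 [0.5928 0.1206 0.02  ]
 [0.4698 0.1779 0.02  ]
 [0.4655 0.1368 0.02  ]]
[0.59611865 0.14137519 0.02      ] [0.46767719 0.15734849 0.02      ] 0.12943088659903068 [-221.2  -48.8   20. ] 4.623741572514301
[[0.4688 0.1604 0.02  ]
 [0.5998 0.1407 0.02  ]] 0.13250945660296495 [-222.5  -46.5   20. ]
home [ 0.57144977 -0.06642897  0.0293    ]
crest [ 0.57216811 -0.04974442  0.016     ]
side [ 0.37642075 -0.66588909  0.55270426]
top [ 0.40920477 -0.06728682  0.87493296]
```

```bash
cat >> h.py <<'E'
A=np.radians(-92.465);RV=np.array([[np.cos(A),-np.sin(A),0],[np.sin(A),np.cos(A),0],[0,0,1]]);OV=np.array([.57114,-.07372,0])
def toV(X): return (np.asarray(X)-OV)@RV*1000
def toW(X): return np.asarray(X)/1000@RV.T+OV
def tool():
    s=sensors.sense();print(round(s["time_s"],2),"tcp",s["tool_pos"].round(4),"rpy",s["tool_rot"].round(2),"V",toV(s["tool_pos"]).round(1),"F",s["wrist_force"].round(2),"gap",round(s["finger_gap"],3),"j",s["joint_pos"].round(1))
E
python3 - <<'E'
from h import *
print(onz("side",[(50,114),(125,113),(127,70),(47,80)],0.0).round(3))
print(onz("side",[(125,70),(110,84)],.05).round(3))
print(toW([-275,-48,0]),toW([-150,0,0]))
tool()
E
```

```text
[[0.093 0.625 0.   ]
 [0.325 0.571 0.   ]
 [0.352 0.993 0.   ]
 [0.053 0.948 0.   ]]
[[0.347 0.845 0.05 ]
 [0.29  0.712 0.05 ]]
[0.53501192 0.20308997 0.        ] [0.57759136 0.0761412  0.        ]
0.7 tcp [0.1823 0.5189 0.2313] rpy [180.    -0.    70.64] V [-575.4 -414.   231.3] F [-0.99  0.31  0.15] gap 0.998 j [61.9 14.8  1.2 76.4 -0.  81.3]
```

Call:
{"name": "servo_tool", "arguments": {"targets": "85 0 0 0 0 0 0.914; 85 0 0 0 0 0 0.914; 85 0 0 0 0 0 0.914; 85 0 0 0 0 0 0.914; 85 0 0 0 0 0 0.914; 85 0 0 0 0 0 0.914; 85 0 0 0 0 0 0.914; 85 0 0 0 0 0 0.914; 85 0.4 0.3 0 0 0 0; 85 0.8 0.6 0 0 0 0; 85 0.9 0.75 0 0 0 0; 85 0.9 0.75 0 0 0 0"}}

```text
time_s: 2.2
tool_pos: [0.2556, 0.4546, 0.2313]
tool_rot: [180.0, -0.0, -2.2]
wrist_force: [-0.2, -0.7, -0.0]
finger_gap: 0.997
```

Call:
{"name": "servo_tool", "arguments": {"targets": "85 0.9 0.75 0 0 0 0; 85 0.9 0.75 0 0 0 0; 85 0.9 0.75 0 0 0 0; 85 0.9 0.75 0 0 0 0; 85 0.9 0.75 0 0 0 0; 85 0.9 0.75 0 0 0 0; 85 0.9 0.75 0 0 0 0; 85 0.9 0.75 0 0 0 0; 85 0.9 0.75 0 0 0 0; 85 0.9 0.75 0 0 0 0; 85 0.9 0.75 0 0 0 0; 85 0.9 0.75 0 0 0 0"}}

```text
time_s: 3.7
tool_pos: [0.5154, 0.2178, 0.2313]
tool_rot: [180.0, -0.0, -2.2]
wrist_force: [0.3, -0.1, 0.1]
finger_gap: 0.995
```

```bash
python3 -c "
from h import *
tool()"
```

```text
3.7 tcp [0.5154 0.2178 0.2313] rpy [ 1.7999e+02 -1.0000e-02 -2.2400e+00] V [-288.8  -68.2  231.3] F [ 0.27 -0.1   0.09] gap 0.995 j [ 14.3  15.8   2.5  76.8  -0.  106.6]
```

Call:
{"name": "servo_tool", "arguments": {"targets": "85 0.8 0 0.9 0 0 0.02; 85 0 0 1 0 0 0; 85 0 0 1 0 0 0; 85 0 0 1 0 0 0; 85 0 0 1 0 0 0; 85 0 0 1 0 0 0; 85 0 0 1 0 0 0; 85 0 0 1 0 0 0; 85 0 0 0.8 0 0 0; 85 0 0 0.4 0 0 0; 85 0 0 0 0 0 0"}}

```text
time_s: 5.08
tool_pos: [0.5345, 0.2179, 0.0035]
tool_rot: [180.0, 0.0, -2.6]
wrist_force: [-0.6, 0.4, 0.5]
finger_gap: 1.0
```

```bash
python3 -c "
from h import *
S=optics.grab_frame('side');T=optics.grab_frame('top')
crop('s',S,150,100,310,220,3.7,'pics/s2.png')
crop('t',T,40,140,240,270,3.7,'pics/t2.png')
tool()"
```

```text
5.17 tcp [0.5351 0.2183 0.0045] rpy [-1.7999e+02 -5.0000e-02 -2.6300e+00] V [-290.2  -48.6    4.5] F [ 0.64 -0.18 -0.31] gap 0.996 j [ 13.9  26.4 -16.6  46.9  -0.  106.5]
```

View pics/s2.png

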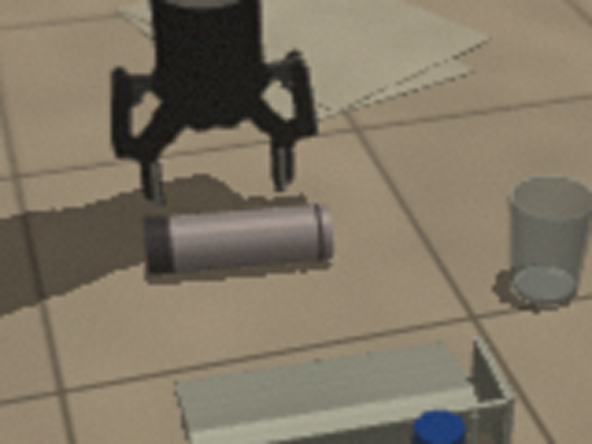

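View pics/t2.png

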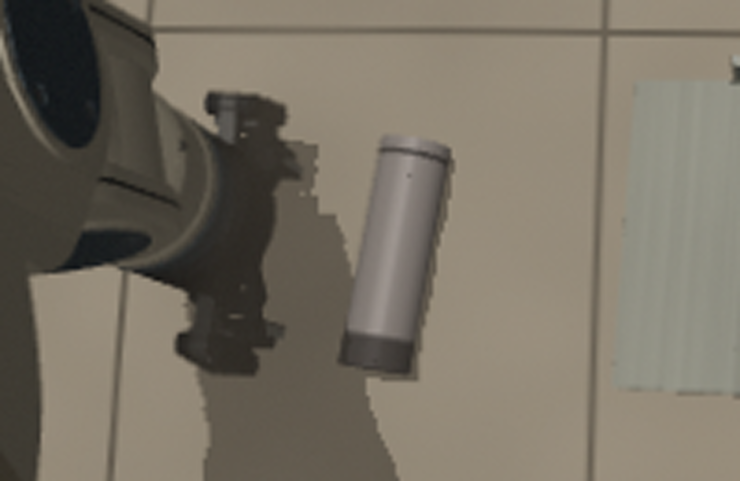

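Call:
{"name": "servo_tool", "arguments": {"targets": "85 0 0.4 0.18 0 0 0.0; 85 0 0.4 0 0 0 0; 85 0 0.15 0 0 0 0; 85 0 0.12 0 0 0 0; 85 0 0.12 0 0 0 0; 85 0 0.12 0 0 0 0; 85 0 0.12 0 0 0 0; 85 0 0.12 0 0 0 0; 85 0 0.12 0 0 0 0; 85 0 0.12 0 0 0 0; 85 0 0.12 0 0 0 0; 85 0 0.12 0 0 0 0"}}

```text
time_s: 6.68
tool_pos: [0.5322, 0.1675, -0.0007]
tool_rot: [180.0, 0.0, -2.7]
wrist_force: [-0.0, -1.0, 0.0]
finger_gap: 0.996
```

```bash
python3 -c "
from h import *
S=optics.grab_frame('side');T=optics.grab_frame('top')
crop('s',S,150,100,310,220,3.7,'pics/s3.png')
crop('t',T,70,140,270,270,3.7,'pics/t3.png')
tool()"
```

```text
6.78 tcp [ 0.5322  0.1674 -0.0007] rpy [179.99   0.    -2.69] V [-239.2  -49.2   -0.7] F [-0.03 -0.09  0.11] gap 0.993 j [  8.8  25.2 -19.8  45.   -0.  101.5]
```

View pics/s3.png

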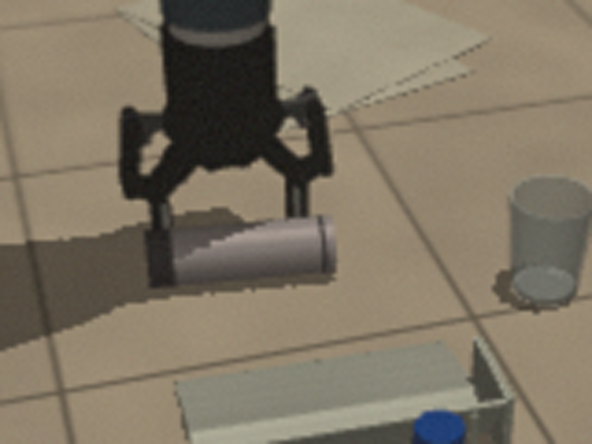

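View pics/t3.png

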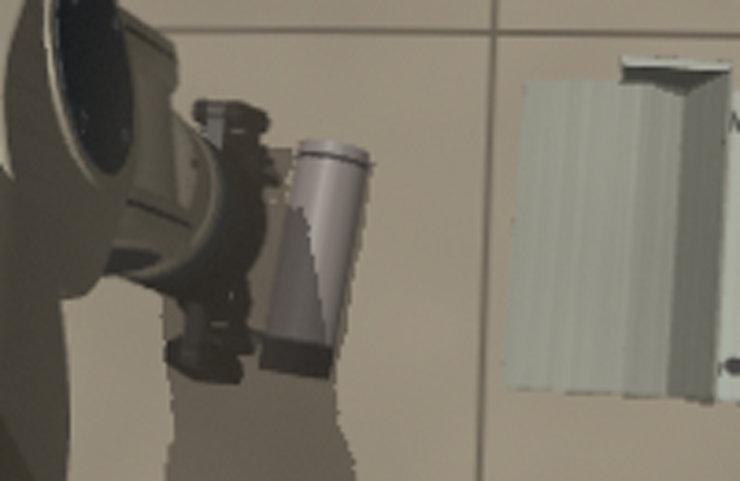

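Call:
{"name": "servo_tool", "arguments": {"targets": "85 0 0.15 0 0 0 -0.02; 85 0 0.15 0 0 0 0; 85 0 0.15 0 0 0 0; 85 0 0.15 0 0 0 0; 85 0 0.15 0 0 0 0; 85 0 0.15 0 0 0 0; 85 0 0.15 0 0 0 0; 85 0 0.15 0 0 0 0; 85 0 0.15 0 0 0 0; 85 0 0.15 0 0 0 0"}}

```text
time_s: 8.02
tool_pos: [0.5306, 0.13, -0.0007]
tool_rot: [-180.0, -0.0, -2.5]
wrist_force: [-0.4, 0.7, 0.4]
finger_gap: 0.995
```

```bash
python3 -c "
from h import *
T=optics.grab_frame('top')
crop('t',T,70,140,270,270,3.7,'pics/t4.png')
for d in finder.regions_of('cylinder','top')[:2]:
  u=np.array(d['position'])*[512,384];print(d['score'],toV(onz('top',u,.02)).round(1))
tool()"
```

```text
0.72 [[-169.6  -53.5   20. ]]
8.12 tcp [ 0.5306  0.1299 -0.0007] rpy [179.99   0.    -2.5 ] V [-201.6  -49.2   -0.7] F [-0.24 -0.02  0.22] gap 0.996 j [  5.   24.3 -21.4  44.3  -0.   97.5]
```

View pics/t4.png

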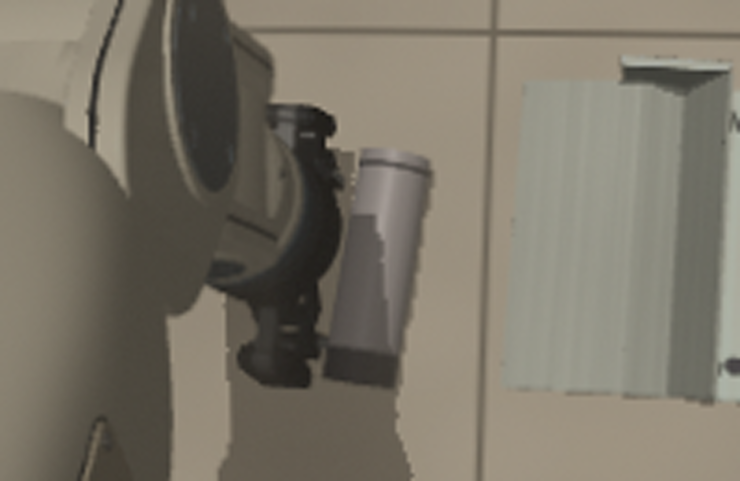

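Call:
{"name": "servo_tool", "arguments": {"targets": "85 -0.02 0.16 0 0 0 0; 85 -0.02 0.16 0 0 0 0; 85 -0.02 0.16 0 0 0 0; 85 -0.02 0.16 0 0 0 0; 85 -0.02 0.16 0 0 0 0; 85 -0.02 0.16 0 0 0 0; 85 -0.02 0.16 0 0 0 0; 85 -0.02 0.16 0 0 0 0; 85 -0.02 0.16 0 0 0 0; 85 -0.02 0.16 0 0 0 0; 85 -0.02 0.16 0 0 0 0; 85 -0.02 0.16 0 0 0 0"}}

```text
time_s: 9.62
tool_pos: [0.5225, 0.0823, -0.0007]
tool_rot: [180.0, -0.0, -2.5]
wrist_force: [-0.5, -0.7, 0.3]
finger_gap: 0.997
```

```bash
python3 -c "
from h import *
T=optics.grab_frame('top')
crop('t',T,70,140,270,270,3.7,'pics/t5.png')
for d in finder.regions_of('cylinder','top')[:2]:
  u=np.array(d['position'])*[512,384];print(d['score'],toV(onz('top',u,.02)).round(1))
tool()"
```

```text
0.66 [[-119.   -57.8   20. ]]
9.72 tcp [ 0.5225  0.0821 -0.0007] rpy [179.99   0.    -2.5 ] V [-153.6  -55.3   -0.7] F [-1.34 -0.45  1.06] gap 0.993 j [ -0.2  23.  -23.8  43.2  -0.   92.3]
```

View pics/t5.png

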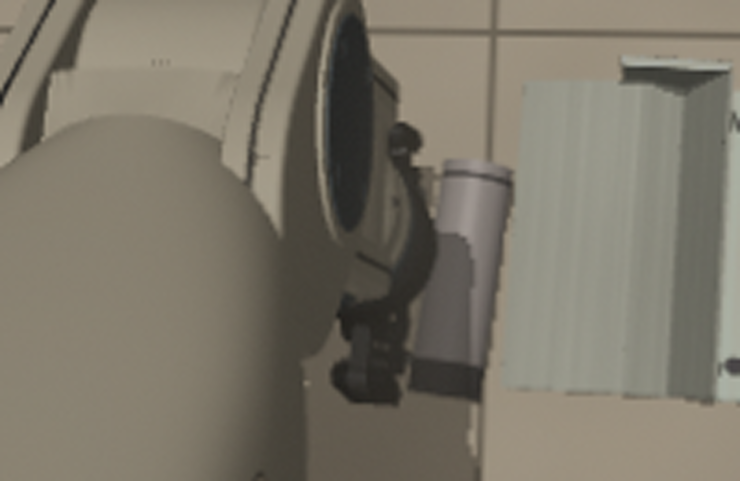

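Call:
{"name": "servo_tool", "arguments": {"targets": "85 -0.02 0.16 0 0 0 0; 85 -0.02 0.16 0 0 0 0; 85 -0.02 0.16 0 0 0 0; 85 -0.02 0.16 0 0 0 0; 85 0 0.14 0 0 0 0; 85 0 0.14 0 0 0 0; 85 0 0.14 0 0 0 0; 85 0 0.14 -0.02 0 0 0; 85 0 0.14 -0.03 0 0 0; 85 0 0.14 -0.03 0 0 0; 85 0 0.14 -0.03 0 0 0; 85 0 0.14 -0.03 0 0 0"}}

```text
time_s: 11.22
tool_pos: [0.5187, 0.0385, 0.0028]
tool_rot: [-180.0, -0.0, -2.5]
wrist_force: [0.7, 2.7, 0.9]
finger_gap: 0.995
```

```bash
python3 -c "
from h import *
T=optics.grab_frame('top');S=optics.grab_frame('side')
crop('s',S,150,100,310,250,3.7,'pics/s6.png')
crop('t',T,90,140,290,270,3.7,'pics/t6.png')
tool()"
```

```text
11.32 tcp [0.5187 0.0381 0.0028] rpy [179.96   0.    -2.5 ] V [-109.5  -57.2    2.8] F [ 0.44 -0.08  0.16] gap 0.996 j [ -5.   22.  -24.8  43.2  -0.   87.5]
```

View pics/t6.png

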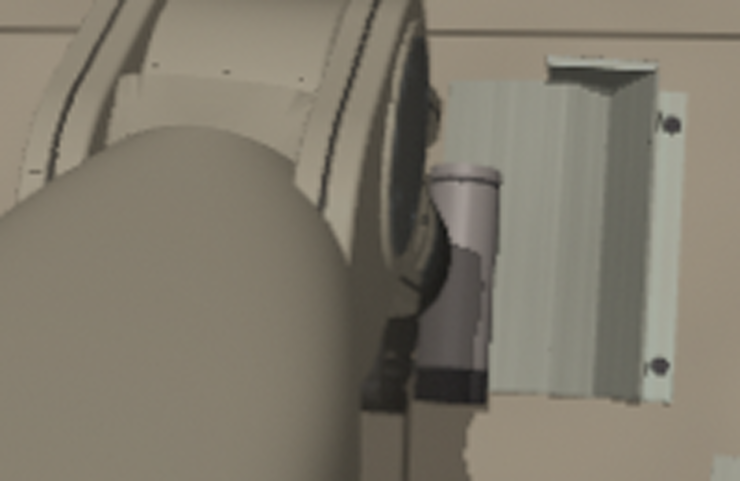

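View pics/s6.png

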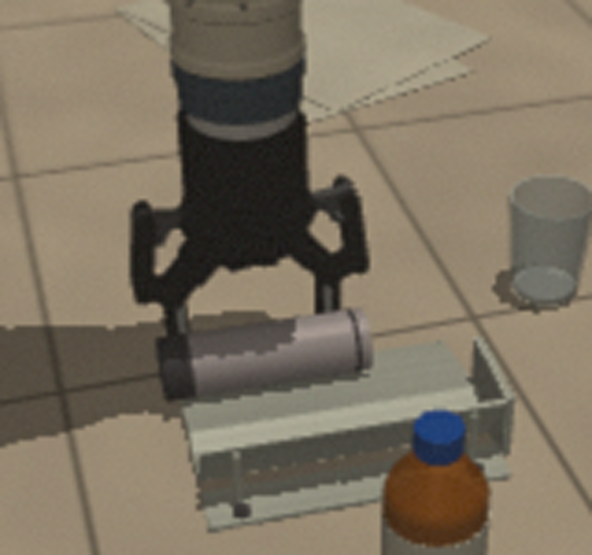

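Call:
{"name": "servo_tool", "arguments": {"targets": "85 0 0.14 -0.03 0 0 0; 85 0 0.14 -0.03 0 0 0; 85 0 0.14 -0.03 0 0 0; 85 0 0.14 -0.03 0 0 0; 85 0 0.14 -0.03 0 0 0; 85 0 0.14 -0.03 0 0 0; 85 0 0.14 -0.03 0 0 0; 85 0 0.14 -0.03 0 0 0; 85 0 0.12 -0.03 0 0 0; 85 0 0.12 -0.03 0 0 0; 85 0 0.1 -0.02 0 0 0; 85 0 0.1 -0.02 0 0 0"}}

```text
time_s: 12.82
tool_pos: [0.517, -0.0004, 0.0113]
tool_rot: [-180.0, 0.0, -2.5]
wrist_force: [0.8, 3.0, 2.1]
finger_gap: 0.996
```

```bash
python3 -c "
from h import *
S=optics.grab_frame('side')
crop('s',S,150,100,310,250,3.7,'pics/s7.png')
tool()"
```

```text
12.88 tcp [ 0.517  -0.0008  0.0113] rpy [179.98  -0.    -2.49] V [-70.6 -57.2  11.3] F [0.07 2.14 0.76] gap 0.993 j [ -9.4  21.2 -24.6  44.2  -0.   83.1]
```

View pics/s7.png

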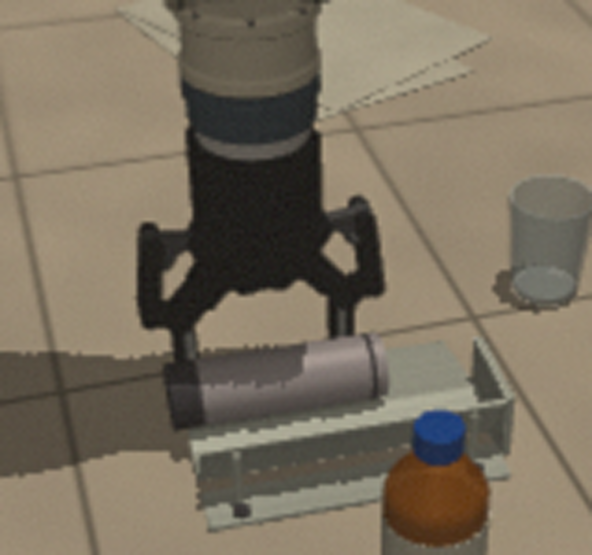

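Call:
{"name": "servo_tool", "arguments": {"targets": "85 0 0.1 -0.02 0 0 0; 85 0 0.1 -0.02 0 0 0; 85 0 0.1 -0.02 0 0 0; 85 0 0.08 -0.02 0 0 0; 85 0 0.08 -0.02 0 0 0; 85 0 0.08 -0.02 0 0 0; 85 0 0.08 -0.02 0 0 0; 85 0 0.08 0 0 0 0; 85 0 0.08 0 0 0 0"}}

```text
time_s: 14.0
tool_pos: [0.5161, -0.02, 0.0147]
tool_rot: [180.0, 0.0, -2.5]
wrist_force: [0.5, -0.5, 0.3]
finger_gap: 0.999
```

```bash
python3 -c "
from h import *
S=optics.grab_frame('side')
crop('s',S,150,100,310,250,3.7,'pics/s8.png')
tool()"
```

```text
14.05 tcp [ 0.5161 -0.0201  0.0147] rpy [ 1.7999e+02  1.0000e-02 -2.4900e+00] V [-51.2 -57.3  14.7] F [-0.19  0.    1.15] gap 0.995 j [-11.5  20.9 -24.4  44.7  -0.   80.9]
```

View pics/s8.png

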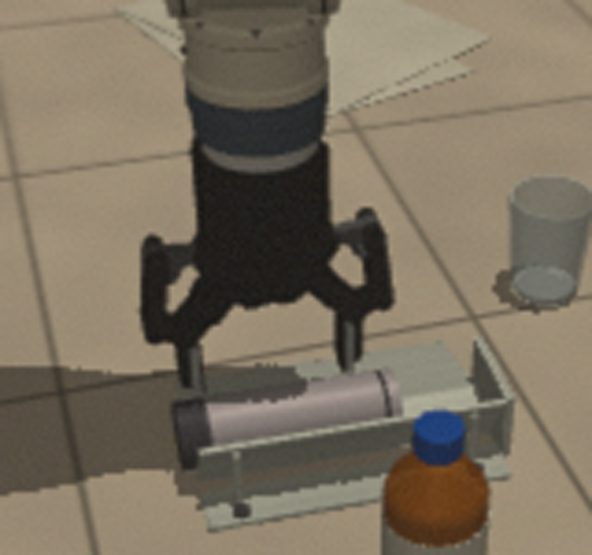

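Call:
{"name": "servo_tool", "arguments": {"targets": "85 0 -0.4 -0.2 0 0 0; 85 0 -0.1 -0.8 0 0 0; 40 0 0 -1 0 0 0; 0 0 0 -1 0 0 0; 0 -0.4 0.3 -0.6 0 0 0; 0 -0.8 0.4 0 0 0 0; 0 -0.9 0.5 0 0 0 0; 0 -0.9 0.5 0 0 0 0; 0 -0.8 0.3 0 0 0 0; 0 -0.5 0.2 0 0 0 0; 0 0 0 0 0 0 0"}}

```text
time_s: 15.42
tool_pos: [0.4063, -0.0577, 0.1049]
tool_rot: [180.0, -0.0, -2.5]
wrist_force: [0.3, 0.6, 0.0]
finger_gap: -0.001
```

```bash
python3 -c "
from h import *
T=optics.grab_frame('top');S=optics.grab_frame('side')
crop('s',S,150,130,310,280,3.7,'pics/s9.png')
crop('t',T,170,130,350,270,3.7,'pics/t9.png')
tool()
for n in('top','side'):
  for d in finder.regions_of('cylinder',n)[:2]:
    u=np.array(d['position'])*[512,384];print(n,d['score'],u,toV(onz(n,u,.0293)).round(1))
"
```

```text
15.53 tcp [ 0.4074 -0.0576  0.105 ] rpy [ 1.7999e+02 -4.0000e-02 -2.4900e+00] V [  -9.  -164.3  105. ] F [-0.62 -0.65  0.07] gap -0.002 j [-19.8   6.  -29.5  54.4   0.   72.7]
top 0.7 [248.4224 205.5168] [[ -8.8 -31.6  29.3]]
side 0.86 [227.584  209.8944] [[-17.3 -53.9  29.3]]
```

View pics/s9.png

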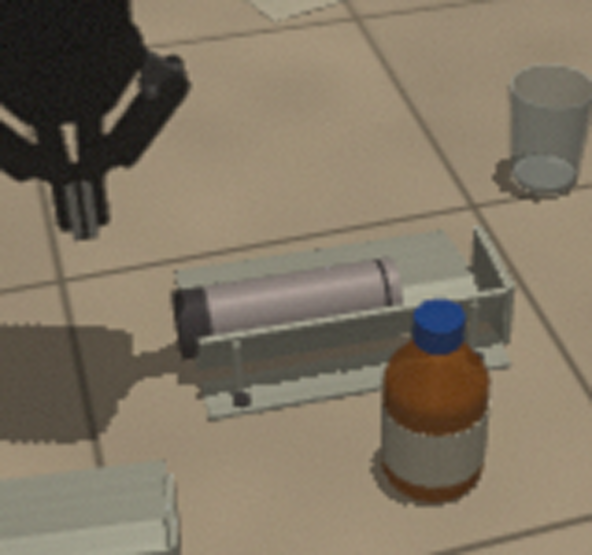

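View pics/t9.png

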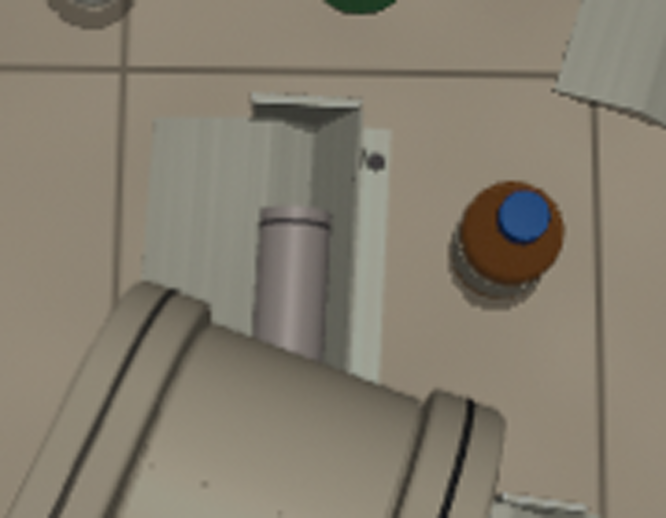

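```bash
python3 -c "
from h import *
print(toV(onz('side',[(175/3.7+149.6,322/3.7+129.6),(190/3.7+149.6,322/3.7+129.6)],.0293)), toV(onz('top',[(295/3.7+169.6,210/3.7+129.6)],.0293+.018)))
for y in(-120,-125,-130): print(proj('side',toW([-7.3,y,29.3]))*3.7-np.array([150,130])*3.7)
"
```

```text
[[ -11.54105383 -122.18853857   29.3       ]
 [  -9.3864451  -113.81706494   29.3       ]] [[-8.98299138  4.94595258 47.3       ]]
[[178.38699595 324.56300936]]
[[169.71296888 325.98602678]]
[[161.01230962 327.41348776]]
```

Call:
{"name": "servo_tool", "arguments": {"targets": "0 0 0 0.8 0 0 0; 0 0 0 1 0 0 0; 0 0 0 0.8 0 0 0; 0 0 0 0.5 0 0 0; 0 0 0 0.22 0 0 0; 0 0.25 0 0 0 0 0; 0 0.25 0 0 0 0 0; 0 0.2 0 0 0 0 0; 0 0.1 0 0 0 0 0; 0 0.1 0 0 0 0 0; 0 0.1 0 0 0 0 0; 0 0.1 0 0 0 0 0"}}

```text
time_s: 17.12
tool_pos: [0.4345, -0.0588, 0.0218]
tool_rot: [-180.0, 0.0, -2.5]
wrist_force: [-0.5, -0.5, -0.9]
finger_gap: 0.002
```

```bash
python3 -c "
from h import *
S=optics.grab_frame('side')
crop('s',S,150,130,310,280,3.7,'pics/s10.png')
tool()
"
```

```text
17.18 tcp [ 0.4348 -0.0588  0.0218] rpy [ 1.80e+02 -2.00e-02 -2.48e+00] V [  -9.  -136.8   21.8] F [ 0.   -0.43 -0.67] gap 0.0 j [-18.7  14.1 -33.9  42.    0.   73.8]
```

View pics/s10.png

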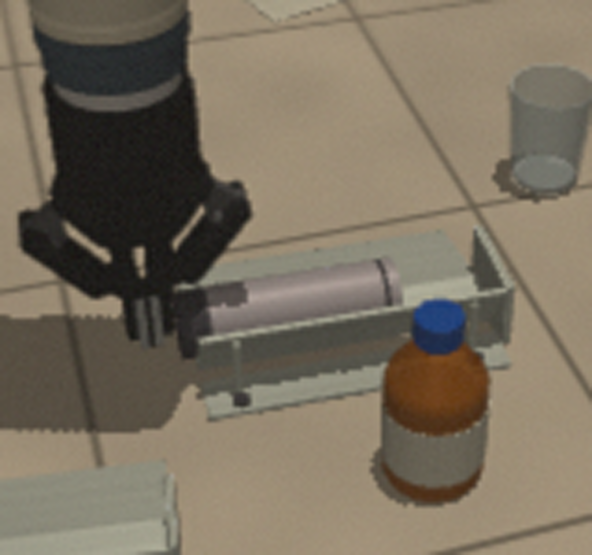

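Call:
{"name": "servo_tool", "arguments": {"targets": "0 0 0 -0.12 0 0 0; 0 0.08 0 0 0 0 0; 0 0.08 0 0 0 0 0; 0 0.08 0 0 0 0 0; 0 0.08 0 0 0 0 0; 0 0.08 0 0 0 0 0"}}

```text
time_s: 17.92
tool_pos: [0.4444, -0.0591, 0.0247]
tool_rot: [-180.0, 0.0, -2.5]
wrist_force: [-2.5, 0.6, 0.9]
finger_gap: 0.001
```

Call:
{"name": "servo_tool", "arguments": {"targets": "0 0.12 0 0 0 0 0; 0 0.12 0 0 0 0 0; 0 0.12 0 0 0 0 0; 0 0.12 0 0 0 0 0; 0 0.12 0 0 0 0 0; 0 0.12 0 0 0 0 0"}}

```text
time_s: 18.68
tool_pos: [0.4626, -0.06, 0.0248]
tool_rot: [180.0, -0.0, -2.5]
wrist_force: [-1.4, -0.9, -0.3]
finger_gap: -0.001
```

```bash
python3 -c "
from h import *
S=optics.grab_frame('side')
crop('s',S,150,130,310,280,3.7,'pics/s11.png')
tool()
"
```

```text
18.73 tcp [ 0.463  -0.0601  0.0248] rpy [ 1.80e+02 -3.00e-02 -2.47e+00] V [  -9.  -108.6   24.8] F [-1.52  0.17 -0.35] gap -0.0 j [-17.7  16.2 -30.2  43.7   0.   74.8]
```

View pics/s11.png

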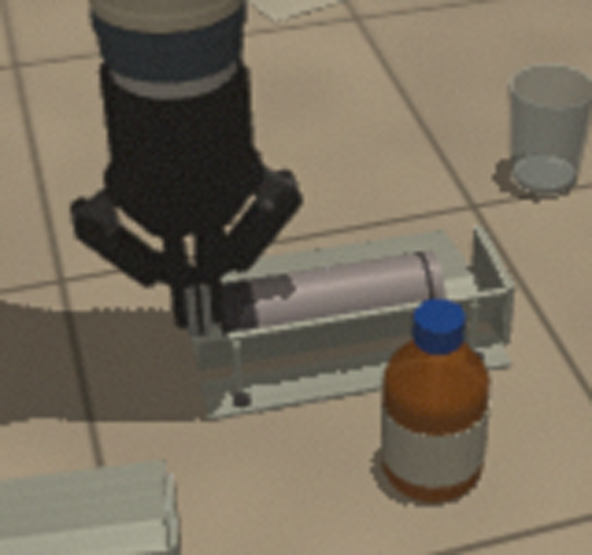

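Call:
{"name": "servo_tool", "arguments": {"targets": "0 0.12 0 0 0 0 0; 0 0.12 0 0 0 0 0; 0 0.12 0 0 0 0 0; 0 0.12 0 0 0 0 0; 0 0.12 0 0 0 0 0; 0 0.12 0 0 0 0 0; 0 0.1 0 0 0 0 0; 0 0.08 0 0 0 0 0"}}

```text
time_s: 19.73
tool_pos: [0.485, -0.0609, 0.0248]
tool_rot: [-180.0, 0.0, -2.5]
wrist_force: [-3.1, 0.3, 0.1]
finger_gap: -0.003
```

```bash
python3 -c "
from h import *
S=optics.grab_frame('side');T=optics.grab_frame('top')
crop('s',S,150,130,310,280,3.7,'pics/s12.png')
crop('t',T,200,140,300,220,6,'pics/t12.png')
tool()
"
```

```text
19.82 tcp [ 0.4852 -0.061   0.0248] rpy [-1.80e+02 -2.00e-02 -2.47e+00] V [ -9.  -86.4  24.8] F [-1.63 -0.17 -0.29] gap -0.001 j [-17.   18.  -27.3  44.7   0.   75.5]
```

View pics/s12.png

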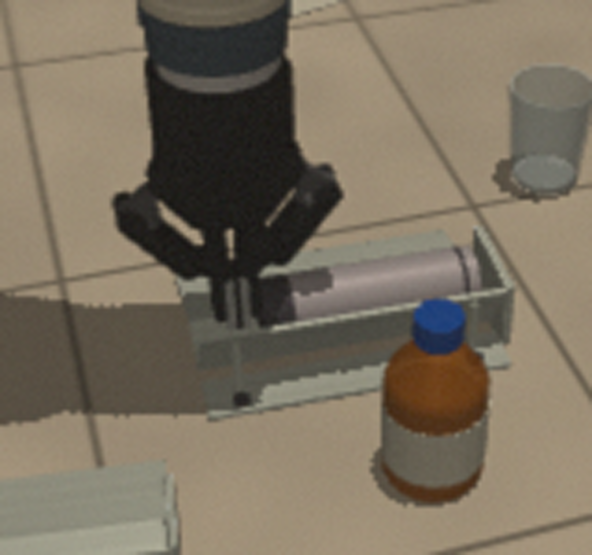

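View pics/t12.png

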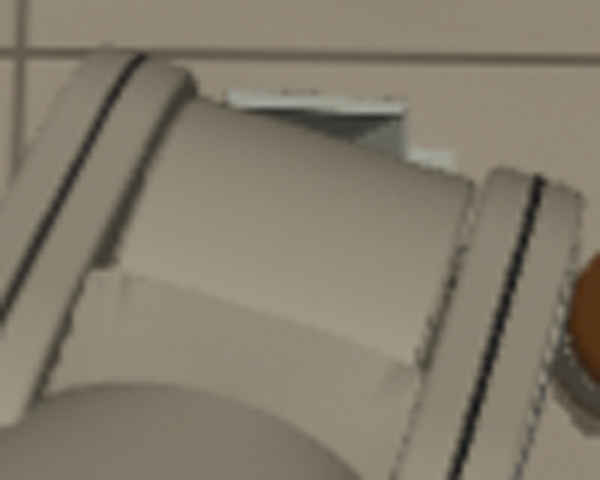

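Call:
{"name": "servo_tool", "arguments": {"targets": "0 0.06 0 0 0 0 0; 0 0.06 0 0 0 0 0; 0 0.05 0 0 0 0 0"}}

```text
time_s: 20.2
tool_pos: [0.4891, -0.0611, 0.0248]
tool_rot: [-180.0, 0.0, -2.5]
wrist_force: [-3.5, -0.4, 0.8]
finger_gap: -0.004
```

Call:
{"name": "servo_tool", "arguments": {"targets": "0 0.04 0 0 0 0 0; 0 0.04 0 0 0 0 0"}}

```text
time_s: 20.45
tool_pos: [0.4911, -0.0612, 0.0248]
tool_rot: [180.0, 0.0, -2.5]
wrist_force: [-2.6, 0.4, 0.3]
finger_gap: -0.002
```

Call:
{"name": "servo_tool", "arguments": {"targets": "0 0.04 0 0 0 0 0; 0 0.04 0 0 0 0 0"}}

```text
time_s: 20.7
tool_pos: [0.4931, -0.0613, 0.0248]
tool_rot: [180.0, 0.0, -2.5]
wrist_force: [-3.4, -0.6, 1.0]
finger_gap: 0.004
```

```bash
python3 -c "
from h import *
S=optics.grab_frame('side')
crop('s',S,200,150,310,230,6,'pics/s13.png')
tool()
"
```

```text
20.75 tcp [ 0.4933 -0.0613  0.0248] rpy [ 1.80e+02 -1.00e-02 -2.47e+00] V [ -9.  -78.3  24.8] F [-1.94 -0.16 -0.51] gap -0.001 j [-16.8  18.6 -26.2  45.1   0.   75.7]
```

View pics/s13.png

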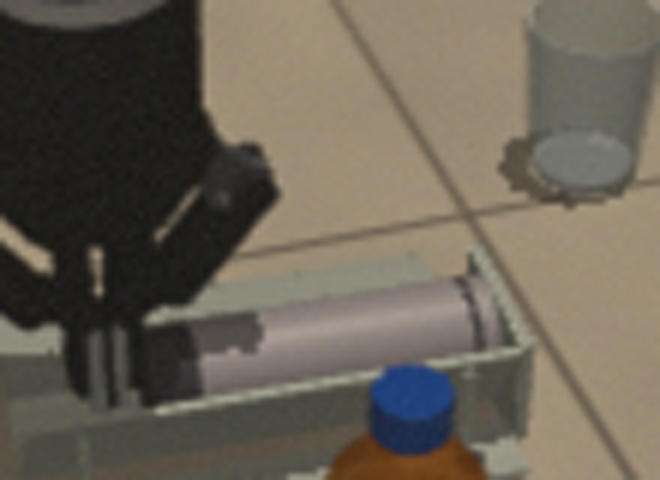

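Very near the stop plate; creep on until the force rises.

Call:
{"name": "servo_tool", "arguments": {"targets": "0 0.03 0 0 0 0 0; 0 0.03 0 0 0 0 0"}}

```text
time_s: 21.0
tool_pos: [0.4946, -0.0614, 0.0248]
tool_rot: [-180.0, 0.0, -2.5]
wrist_force: [-2.8, 1.1, 0.6]
finger_gap: 0.003
```

Call:
{"name": "servo_tool", "arguments": {"targets": "0 0.03 0 0 0 0 0; 0 0.03 0 0 0 0 0"}}

```text
time_s: 21.25
tool_pos: [0.4948, -0.0613, 0.0246]
tool_rot: [180.0, 0.1, -2.5]
wrist_force: [-10.7, 0.1, 4.9]
finger_gap: -0.002
```

Call:
{"name": "servo_tool", "arguments": {"targets": "0 0 0 0 0 0 0; 0 -0.1 0 0 0 0 0; 0 -0.3 0 0 0 0 0; 0 -0.6 0 0 0 0 0; 0 -0.6 0 -0.3 0 0 0; 0 -0.4 0 -0.8 0 0 0; 0 -0.4 0 -1 0 0 0; 0 -0.4 0 -1 0 0 0; 0 0 -0.8 -1 0 0 0; 0 0 -1 -1 0 0 0; 0 0 -1 -1 0 0 0; 0 0 -1 0 0 0 0"}}

```text
time_s: 22.75
tool_pos: [0.4302, 0.0371, 0.1795]
tool_rot: [180.0, -0.2, -2.5]
wrist_force: [-0.1, -0.1, -0.7]
finger_gap: -0.001
```

Call:
{"name": "servo_tool", "arguments": {"targets": "0 0 -1 0 0 0 0; 0 0 -1 0 0 0 0; 0 0 -1 0 0 0 0; 0 0 -1 0 0 0 0; 0 0 -1 0 0 0 0; 0 0 0 0 0 0 0"}}

```text
time_s: 23.5
tool_pos: [0.4348, 0.1622, 0.1776]
tool_rot: [-180.0, -0.0, -2.4]
wrist_force: [0.1, -0.1, -0.2]
finger_gap: -0.0
```

```bash
python3 -c "
from h import *
S=optics.grab_frame('side');T=optics.grab_frame('top')
crop('s',S,180,130,310,230,6,'pics/s14.png')
crop('t',T,180,90,340,260,3.5,'pics/t14.png')
tool()
for n in P:
  for q in('cylinder','bottle','beaker','flask'):
    for d in finder.regions_of(q,n)[:1]:
      u=np.array(d['position'])*[512,384];print(n,q,d['score'],u.round(1),toV(onz(n,u,.0293)).round(1))
"
```

```text
23.6 tcp [0.435  0.161  0.1775] rpy [ 1.7999e+02 -1.0000e-02 -2.4400e+00] V [-228.7 -146.1  177.5] F [-0.09  0.54 -0.87] gap 0.001 j [  9.9   7.8 -15.8  66.4  -0.  102.4]
side cylinder 0.67 [252.1 206.9] [[-14.    1.   29.3]]
side bottle 0.84 [264.9 240.3] [[94.3 -1.4 29.3]]
side beaker 0.73 [296.9 159.5] [[-176.4  168.    29.3]]
side flask 0.63 [329.7 204.4] [[ 20.8 173.4  29.3]]
top cylinder 0.94 [248.3 191. ] [[-10.7  -1.3  29.3]]
top bottle 0.95 [306.1 193.9] [[109.3  -0.6  29.3]]
top beaker 0.9 [192.3 114.6] [[-141.1  159.4   29.3]]
top flask 0.93 [264.4 116.1] [[ 14.4 164.7  29.3]]
```

View pics/s14.png

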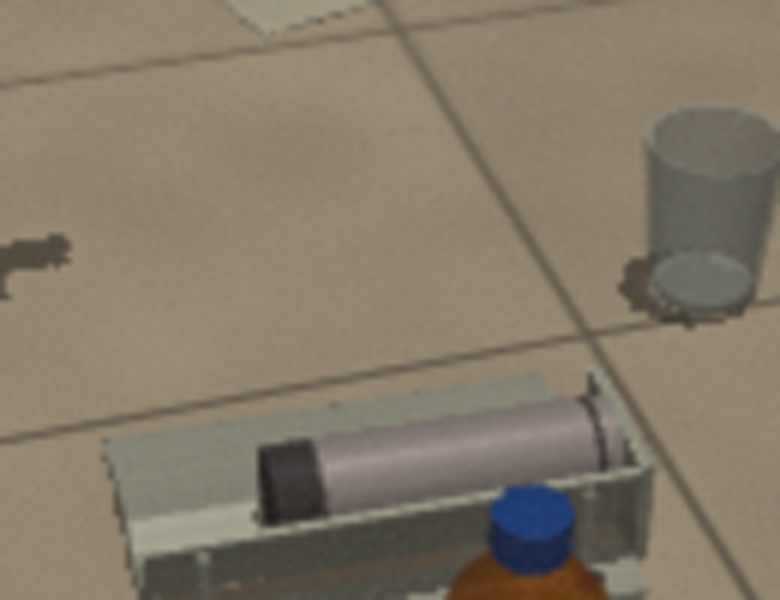

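View pics/t14.png

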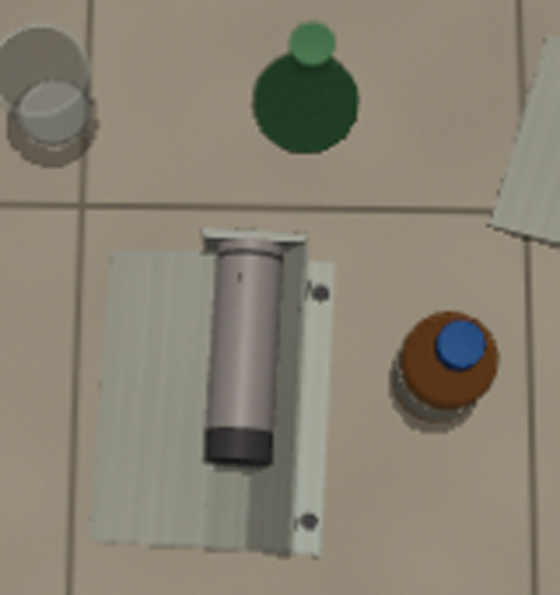

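```bash
python3 -c "
from plant import ticket
print(ticket.hand_in())"
```

```text
the job is handed in; nothing more can be done
None
```

I rolled the cylinder over the bench and up the ramp with the open fingertips behind it at mid-height. It dropped over the crest into the groove of the largest V-rest. With the fingers shut, I then pushed it endways until it reached the stop plate, and handed in at about 23.6 s. It was never gripped.

- **Stop contact:** the wrist force stayed at about 2–3.5 N while the cylinder slid. It rose to about 11 N when the tool stopped advancing, with the fingertip where it should be if the cylinder is fully home.
- **Final pictures:** they show the cylinder seated in the groove with its end at the stop plate. The bottle, beaker and flask are standing where they were, and the gripper is well clear.
- **Position check:** the networks put the cylinder's centre within about 1.3 mm of home along the groove. Across the groove they read 3–7 mm off home. I put that down to them marking the middle of the visible surface rather than the axis.
- **Skew on the bench:** the cylinder stayed about 4.7 degrees skewed as it rolled and drifted about 10 mm towards the groove's open end. The ramp straightened it, so this did not affect the result.

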